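# Unlock the display case and hold the spring lock open

### The job

Unlock the glazed display case: take the key with the round bow out of the rack, push it fully home in the lock on the case's top, rocking it a little past the sticky tumblers, then turn it clockwise a quarter turn to its stop. The lock springs back by itself, so finish still gripping the key and holding it turned, so that I can lift the lid; leave the lid shut, the other two keys standing in the rack and the nearby jars where they are.

Things in the scene. Friction and masses are not known exactly. Their poses are not given: they have to be found in the camera images.
- display_case: wooden table-top display case, 240 x 190 mm, 58 mm high, glazed lid; fixed to the bench. Origin under its centre, z up; its x axis runs from the lock side (-x, towards the robot) to the lid's hinge side (+x).
- keyhole (a point): centre of the keyhole's mouth, on the flat top of the steel rim lock (56 x 48 mm), 82 mm above the bench; axes as the case's (y along the slot, z up). Slot 21.5 mm long, 6 mm wide; the key goes straight down, 30 mm deep. The 4 mm face plate lets the key turn only when its bits are below the plate, that is when it is fully home.
- disc_a (a joint): angle (rad) of the upper of two disc tumblers in the lock, its top 7.5 mm below the lock's face, slot 5.6 mm wide; 0 in line with the keyhole, clockwise positive, left at +0.14 to +0.22, sticky (0.04 Nm). Over about 0.15 out of line, the key's tip stands on it: ease off, rock the key up to 0.1 either way (its play in the keyhole) till it drops in, then on down.
- disc_b (a joint): the same for the lower disc tumbler, top 12 mm below the lock's face, left at -0.14 to -0.22. The cylinder begins 17 mm below the face. The discs turn along with the key.
- key_round: the case's key: steel double-bit key, round black bow, 73 mm long. Origin on the shank's axis at the underside of its collar (11 mm wide, 3 mm high), which rests on the lock's face when the key is fully home; z points up from bits to bow, x along the flat of bow and bits (half a turn about z makes no difference). Stands 30 mm deep in a slot of the rack; lift it straight out. About 50 g.
- key_bow (a point): centre of the round key's bow, 29 mm above the key's origin, axes as the key's: a disc of 28 mm diameter, 8 mm thick along the key's y; take it across these 8 mm.
- key_tip (a point): lower end of the round key, 30 mm below the key's origin, axes as the key's. Bits 20 mm wide along x and 4 mm thick along y, from 7 to 30 mm below the origin, the last 7 mm tapering to 17 x 3 mm.
- key_square: another case's key in the rack, the same but with a square bow (27 x 27 mm, 8 mm thick); origin and axes likewise. To stay where it stands.
- key_bar: another case's key in the rack, with a low bar for a bow (38 mm along x, 15 mm high, 8 mm thick); origin and axes likewise. To stay where it stands.
- key_rack: wooden key rack, block 166 x 46 mm, 40 mm high, on a foot 178 x 58 mm; fixed. Origin under its centre, z up; the three keys stand in a row along its x axis, 52 mm apart, collars on its top at 40 mm, flats along the row; any key may be in any slot.
- lock_cylinder (a joint): angle of the lock's cylinder (rad): 0 locked, grows as the key turns clockwise seen from above, stop at 1.5 (a quarter turn). A spring turns it back to 0: about 0.06 Nm at the start and 0.14 Nm at the stop, and the tumblers rub with 0.08 Nm more. The key has about 0.08 rad of play either way in it.
- bolt (a joint): how far the brass spring bolt is drawn out of the lid's keeper (m): 0 locked, 0.011 at the end of the turn. Moved by the cylinder only.
- lid (a joint): angle of the glazed lid (rad), 0 shut; hinged on the far side, held shut by the bolt.
- jar_tall: specimen jar with screw lid, 43 mm in diameter, 74 mm high, standing to the left of the rack; origin under its centre. A bystander.
- jar_short: specimen jar with screw lid, 45 mm in diameter, 70 mm high, standing behind the rack; origin under its centre. A bystander.
Not all that is in view belongs to the job. Leave any turquoise look-alike of the key_round alone.

How it is judged:
By the outcome, as a careful person would: the job done as asked, in the order asked, and still so for the second after the job is handed in, while the arm keeps its last pose, push and grip.
It also fails if it takes over 58 s, if anything falls off the work surface, if the arm or the gripper's body presses on something with over 40 N, if the wrist force passes 120 N, or if a joint passes its speed limit or range.

### The arm

A 7-joint arm with a two-finger parallel gripper is mounted at the origin on the work surface; the furniture and walls round the work are solid. World frame = base frame: x ahead of the robot, y to its left, z up, the work surface at z = 0. Lengths are in m, angles in degrees, forces in N, time in s.
With the tool pointing down it reaches from about 0.4 to 0.925 m from the base axis. Payload 5.6 kg.
Tool frame: the origin (TCP) lies midway between the tips of the shut fingers; the grasp point (between the pads) lies 19 mm behind it (manip.grip_point_offset is the distance from the TCP to the grasp point, in m); z points along the fingers, y is the line along which they close (so a half turn about z gives the same grasp; the last joint's range is limited). The gripper opens to 85 mm and grips with 20 to 120 N. Pads are 22 mm wide; open, the fingers measure 114 mm over their backs; the gripper's body (76 mm by 85 mm) begins 54 mm behind the grasp point. The pads swing forward as they close: fully open they stand 13 mm farther back than shut.
Start: joints at [61.364, 26.786, -0.665, 91.828, 0.344, 61.387, -3.226], TCP at [0.287, -0.583, 0.192] pointing down, gripper open.
Joint ranges: [-144.91, 144.91], [-17.63, 115.5], [-89.93, 88.59], [15.96, 139.68], [-74.01, 254.01], [8.47, 105.57], [-167.45, 167.45]. Speed limits (degrees/s): [147.25, 147.25, 180, 180, 180, 180, 180].

### API

Orientations are given as [roll, pitch, yaw] about the fixed x, y, z axes, in that order (R = Rz(yaw) Ry(pitch) Rx(roll)).
In Python, from workcell import manip gives the robot as it stands. The module is installed in compiled form; this text tells all that it offers.
- The arm moves only by the shell command python3 -m jog 'ROWS' [FORCE]. ROWS is a JSON object of lists of equal length, an entry for each row: "dr": the turn, a rotation vector about the tool's x, y, z in rad, a list of three; "dp": the shift along the tool's x, y, z in m, a list of three; "gripper": the closure, from -1 (fully open) to 1 (shut). In form: {"dr": [[ax, ay, az], ...], "dp": [[tx, ty, tz], ...], "gripper": [gripper, ...]}. A call has exactly 8 rows; each row is the pose to reach, as a shift and turn from the pose commanded when the call began, along the tool's axes at that moment; what a row does not reach only later rows make up. A row lasts 1/8 s, in which the tool goes at most 62.5 mm and 10.7 degrees, less where a joint would pass 70% of its speed; a pose out of reach is approached as far as the arm can. A call with a gripper value outside its range is refused whole. The fingers move at their own pace and stop on an object; FORCE is the grip in N (left out, the last holds). Time passes only in rows, so rows that repeat a pose let the fingers close, or fill a call up. It gives the time, the measured TCP pose, the force, the opening and the grip force at its end, in the units of the state.
- manip.get_obs(): the state, without advancing time (a new reading comes with each control period).
- manip.capture(name): name is "scene" or "top"; returns (picture, depth): 420x560x3 uint8, blue, green, red; 420x560 float32, m along the optical axis (not along the pixel's ray), 0 where there is no reading.
- manip.get_calibration(name): a dict with "mtx" (3x3 intrinsics, pixels), "xyz" and "attitude" of the camera in the world. Camera axes: x right, y down, z forward; pixel columns grow to the right and rows downward; lengths in m; the calibration is good to about 2 mm. A picture is of the moment at which its call begins. get_calibration takes no time and is no camera call.
- manip.finish_job(): hands the job in; it is judged then, once.
Trained networks look in the newest picture that a camera, given by its name, has taken for a name from the list of things; names that differ only in an ending like _2 or _b are one class to them, and where a whole thing is asked for, a point or a joint stands for the part that bears it (a point fixed in the world has none). Each returns a list of dicts, best first, with "p" (0 to 1); they miss things now and then, are a little off and sometimes report something else, mostly with a low value. They report only what shows in the picture. A call takes as long as a camera call. They do not tell look-alikes from the thing itself.
- manip.find_in(thing, camera): "pixel" ([column, row] in pixels, amid what is visible of it).
- manip.trace(thing, camera): "region" (420x560 bool, what is visible of it) and "pixel" ([column, row] in pixels, amid what is visible of it).
The state is a dict: "time": time; "joint_pos": joint angles; "joint_vel": joint speeds; "tau": joint torques, N m; "ee_pos": TCP position; "orientation": TCP orientation; "force": force on the tool from outside, world axes, zero at the start; "ft_torque": the same for the moment, N m; "finger_gap": opening from 0.0 (shut) to 1.0 (fully open); "finger_force": force on a finger pad.
Only numpy, scipy, OpenCV 4.12 (cv2) and the standard library are available. Lean on these libraries where they do the work, as an engineer would, in place of code of your own. Each camera call takes 0.05 s, during which the arm holds its last target. There are 200 camera calls.

## Working session

There is one attempt and no reset: what is moved stays moved. The work goes in short steps, Python scripts to look and compute and a shell command to move; the robot and the scene stay as the last step left them, time stands still between calls to the robot, and variables do not carry over. Pictures are saved under pics/ and viewed, at most 10 in all, crops included, and the job is handed in when it is done.

```bash
mkdir -p pics
cat > h.py <<'E'
import numpy as np, cv2
from scipy.spatial.transform import Rotation as R
from workcell import manip
def cam(n):
    c=manip.get_calibration(n); a=np.array(c["attitude"],float)
    M=a if a.shape==(3,3) else R.from_euler('xyz',a,degrees=True).as_matrix()
    return np.array(c["mtx"]),np.array(c["xyz"]),M
def pts(n,depth,region=None):
    K,t,M=cam(n); m=depth>0
    if region is not None: m&=region
    v,u=np.nonzero(m); z=depth[v,u]
    return np.c_[(u-K[0,2])/K[0,0]*z,(v-K[1,2])/K[1,1]*z,z]@M.T+t
def proj(n,P):
    K,t,M=cam(n); q=(np.atleast_2d(P)-t)@M; q=q@K.T; return q[:,:2]/q[:,2:]
E
python3 - <<'E'
from h import *
for n in("scene","top"):
    p,d=manip.capture(n); cv2.imwrite(f"pics/{n}0.png",p); print(n,manip.get_calibration(n))
    np.save(f"{n}0.npy",d)
    for th in("key_round","key_square","key_bar","key_rack","display_case","keyhole","jar_tall","jar_short","key_bow","key_tip"):
        try:
            r=manip.trace(th,n)
            for x in r[:3]:
                P=pts(n,d,x["region"]); print(th,round(x["p"],2),np.round(x["pixel"]),x["region"].sum(),np.median(P,0).round(3),P.min(0).round(3),P.max(0).round(3))
            if not r: print(th,"none")
        except Exception as e: print(th,e)
print(manip.get_obs())
E
```

```text
scene {'mtx': array([[396.05239818,   0.        , 277.55078378],
       [  0.        , 396.05239818, 203.68066314],
       [  0.        ,   0.        ,   1.        ]]), 'xyz': array([-0.27944666,  0.31435731,  0.52723293]), 'attitude': array([-118.57946159,   -0.94606124,  -97.97956994])}
key_round 0.65 [289. 228.] 190 [0.451 0.182 0.066] [ 0.446  0.145 -0.001] [0.598 0.197 0.085]
key_round 0.58 [334. 243.] 238 [0.39  0.096 0.05 ] [0.383 0.078 0.001] [0.431 0.109 0.076]
key_round 0.48 [363. 210.] 5308 [ 0.513 -0.021  0.055] [ 0.453 -0.17  -0.016] [0.871 0.076 0.086]
key_square 0.42 [262. 224.] 170 [0.461 0.233 0.069] [0.456 0.222 0.001] [0.588 0.246 0.086]
key_bar 0.44 [241. 219.] 103 [0.472 0.285 0.067] [0.467 0.27  0.042] [0.495 0.301 0.074]
key_rack 0.75 [261. 244.] 1943 [0.448 0.24  0.034] [0.362 0.134 0.   ] [0.558 0.326 0.076]
display_case 0.85 [360. 209.] 5395 [ 0.515 -0.022  0.055] [ 0.453 -0.212 -0.039] [0.872 0.075 0.086]
keyhole none
jar_tall 0.81 [186. 266.] 754 [0.365 0.401 0.053] [0.357 0.381 0.001] [0.5   0.436 0.078]
jar_short 0.68 [363. 209.] 5541 [ 0.515 -0.021  0.0
[... 2531 characters left out ...]
074]
{'time': 1.1, 'joint_pos': array([61.36436628, 26.78621005, -0.66430992, 91.82968226,  0.34313828,
       61.38471046, -3.22684287]), 'joint_vel': array([ 0.00447637, -0.00178001,  0.01230222,  0.07329823, -0.03761639,
       -0.00074348,  0.08827343]), 'tau': array([-6.75711981e-04, -5.32236028e+01,  2.13378196e-02, -2.51628971e+01,
        1.15605732e-02,  1.26457740e-03, -6.23993486e-06]), 'ee_pos': array([ 0.28665338, -0.58337947,  0.19247288]), 'orientation': array([1.79998525e+02, 1.77466150e-03, 2.61661541e+01]), 'force': array([0.52578297, 0.0454668 , 0.60844155]), 'ft_torque': array([ 0.02794166, -0.06744786, -0.01723074]), 'finger_force': 0.0, 'finger_gap': 1.0013613819063314}
```

```bash
python3 -c "
import cv2,numpy as np
a=cv2.imread('pics/scene0.png');b=cv2.imread('pics/top0.png');print(a.shape)"
```

```text
(420, 560, 3)
```

View pics/scene0.png

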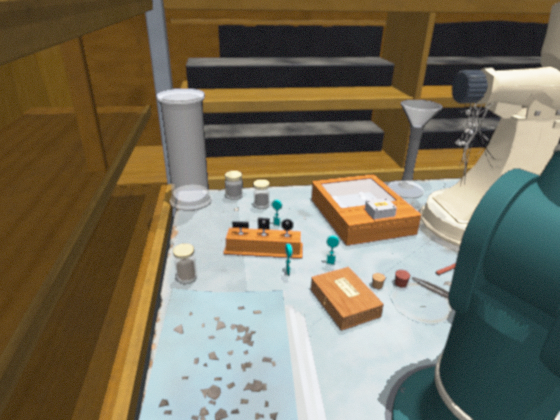

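View pics/top0.png

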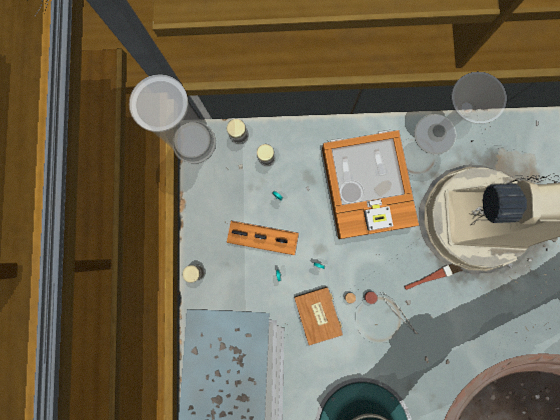

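The scene view shows the rack with the round bow at its right end (288,226), square in the middle, bar on the left. Three turquoise look-alikes stand around it. The top view shows the lock face with its dark slot near (378,217). I'll measure these up close.

Run:
```python
from h import *
p=cv2.imread("pics/top0.png"); s=cv2.imread("pics/scene0.png")
r=lambda a:cv2.resize(a,(400,300),interpolation=cv2.INTER_NEAREST)
cv2.imwrite("pics/crop1.png",np.vstack([np.hstack([r(p[200:236,354:402]),r(p[208:268,220:300])]),np.hstack([r(s[190:226,356:404]),r(s[206:266,225:305])])]))
for n,im in(("top",p),("scene",s)):
    d=np.load(f"{n}0.npy"); K,t,M=cam(n)
    P=np.full(d.shape+(3,),np.nan); P[d>0]=pts(n,d)
    m=(P[...,2]>.05)&(abs(P[...,0]-.463)<.07)&(abs(P[...,1]-.235)<.09)
    nl,l,st,c=cv2.connectedComponentsWithStats(m.astype(np.uint8))
    for i in range(1,nl):
        if st[i,4]>8:
            q=P[l==i]; e=np.linalg.svd((q-q.mean(0))[:,:2])[2][0]; print(n,"key",c[i].round(1),st[i,4],((q.min(0)+q.max(0))/2).round(4),q.mean(0).round(4),q[:,2].max().round(4),np.degrees(np.arctan2(e[1],e[0])).round(1))
    # rack top, lock top, case top
    for nm,lo,hi,x,y in(("racktop",.036,.045,(.4,.53),(.13,.33)),("lock",.077,.09,(.44,.62),(-.15,.1)),("casetop",.05,.066,(.44,.75),(-.16,.09))):
        m=(P[...,2]>lo)&(P[...,2]<hi)&(P[...,0]>x[0])&(P[...,0]<x[1])&(P[...,1]>y[0])&(P[...,1]<y[1])
        q=P[m]; b=cv2.minAreaRect(q[:,:2].astype(np.float32)*1000); print(n,nm,m.sum(),np.median(q[:,2]).round(4),np.round(b[0],1),np.round(b[1],1),round(b[2],1))
```

```text
top key [239.6 232.4] 55 [0.474  0.2848 0.0668] [0.4741 0.2846 0.0706] 0.0754 -102.4
top key [260.4 236.2] 41 [0.4638 0.234  0.072 ] [0.4633 0.2337 0.0808] 0.0862 -101.7
top key [281.5 240.1] 42 [0.4532 0.1842 0.0759] [0.4529 0.184  0.0802] 0.0863 -101.6
top racktop 1096 0.0406 [463.9 235. ] [166.2  46. ] 78.1
top lock 478 0.0825 [507.6 -46.4] [64.3 56.3] 7.8
top casetop 7004 0.0562 [589.5 -34.7] [245.8 190.4] 8.0
scene key [263.5 223.5] 146 [0.4626 0.2342 0.0683] [0.4609 0.2341 0.0717] 0.0858 78.5
scene key [286.9 224.7] 129 [0.4513 0.1831 0.068 ] [0.4503 0.1839 0.0717] 0.0849 79.1
scene key [239.9 224.4] 123 [0.4718 0.2854 0.0624] [0.4719 0.2855 0.0662] 0.074 78.0
scene racktop 940 0.0415 [462.6 234.4] [165.7  50. ] 77.6
scene lock 308 0.0834 [504.5 -47.1] [65.2 57.5] 9.0
scene casetop 3097 0.0574 [586.  -35.4] [246.6 192.6] 8.4
```

View pics/crop1.png

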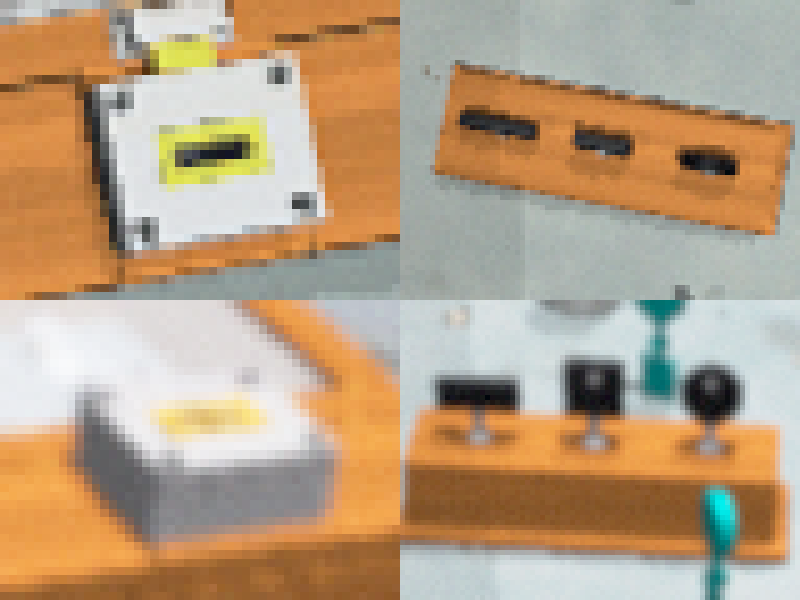

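Slot in the top view at about (379,218), slot's long side tilted with the case (yaw about +8°). The rack crop confirms the order bar / square / round. Next, the keyhole from both views.

```bash
python3 - <<'E'
from h import *
def onz(n,px,z):
    K,t,M=cam(n); r=M@np.linalg.solve(K,[px[0],px[1],1]); return t+r*(z-t[2])/r[2]
for n,(u0,u1,v0,v1) in(("top",(371,390,212,224)),("scene",(366,392,198,210))):
    p=cv2.imread(f"pics/{n}0.png").astype(float); c=p[v0:v1,u0:u1]
    g=c.max(2); y=(c[...,2]-c[...,0])
    V,U=np.mgrid[v0:v1,u0:u1]
    if n=="top":
        w=np.clip(110-g,0,None); print("dark",(U*w).sum()/w.sum(),(V*w).sum()/w.sum(),onz(n,((U*w).sum()/w.sum(),(V*w).sum()/w.sum()),.082).round(4))
    m=(y>60)|((g<110)&(n=="top"))
    b=cv2.minAreaRect(np.c_[U[m],V[m]].astype(np.float32)); print(n,"plate",m.sum(),b,onz(n,b[0],.082).round(4),onz(n,(U[m].mean(),V[m].mean()),.082).round(4))
# lock front corner check: lock rim symmetrical about y?
E
python3 -m jog '{"dr":[[0,0,0],[0,0,0],[0,0,0],[0,0,0],[0,0,0],[0,0,0],[0,0,0],[0,0,0]],"dp":[[0,0,-0.02],[0,0,-0.04],[0,0,-0.05],[0,0,-0.05],[0,0,-0.05],[0,0,-0.05],[0,0,-0.05],[0,0,-0.05]],"gripper":[-1,-1,-1,-1,-1,-1,-1,-1]}'
```

```text
dark 379.5254010695187 217.84893048128342 [ 0.499  -0.0483  0.082 ]
top plate 85 ((378.9594421386719, 217.7567596435547), (6.740358352661133, 12.823122024536133), 80.53767395019531) [ 0.4992 -0.047   0.082 ] [ 0.4992 -0.0472  0.082 ]
scene plate 39 ((381.0, 203.5), (12.0, 3.0), 0.0) [ 0.5032 -0.0508  0.082 ] [ 0.5028 -0.0501  0.082 ]
time: 2.1
ee_pos: [0.2866, -0.5833, 0.2422]
orientation: [-180.0, 0.0, 26.2]
force: [0.8, 0.8, 1.1]
finger_gap: 1.002
finger_force: 0.0
```

Run:
```python
from h import *
H={}
for n in("scene","top"):
    q=pts(n,np.load(f"{n}0.npy"))
    for x,y,z in q:
        k=(int(x//.05),int(y//.05)); H[k]=max(H.get(k,0),z)
print("y:",[f"{j*.05:.2f}" for j in range(5,-14,-1)])
for i in range(15,1,-1): print(f"{i*.05:.2f}"," ".join(f"{H[(i,j)]*100:3.0f}" if (i,j) in H else "  ." for j in range(5,-14,-1)))
```

```text
y: ['0.25', '0.20', '0.15', '0.10', '0.05', '0.00', '-0.05', '-0.10', '-0.15', '-0.20', '-0.25', '-0.30', '-0.35', '-0.40', '-0.45', '-0.50', '-0.55', '-0.60', '-0.65']
0.75   7   1   1   0   1   1   1   1   1  26  26  26   1   0   1   1   0   .   .
0.70   8   1   1   1   1   6   6   6   6  26  25  26   1   1   0   1   1   .   .
0.65   1   8   7   1   6   6   6   6   6  26  26  26   1   1   1   1   1   .   .
0.60   1   7   1   1   6   6   6   6   6   1   6   6   6   5   1   1   1   .   .
0.55   1   7   8   1   6   6   6   6   6   6   9  11  27  51   0   1   1   .   .
0.50   1   1   1   1   6   6   9   9   6  39  39  39  39  51   .   .   .   .   .
0.45   8   9   9   4   1   6   9   9   6  39  39  39  39  48  30   .   .   .   .
0.40   4   4   8   1   1   1   1   1   1   6   9  15  18  19  17   1   0   .   .
0.35   1   1   8   7   8   1   1   1   1   1   6   6   6   6   1   1   0   .   .
0.30   1   1   4   4   4   3   3   1   1   1   1   1   1   1   1   1   .   .   .
0.25   4   4   4   4   4   3   3   1   1   1   1   1   1   1   1   1   .   .   .
0.20   4   4   2   4   4   4   1   1   1   1   1   1   1   1   1   1   .   .   .
0.15   4   4   2   1   1   1   1   1   1   1  14  14  14  14  12   1   .   .   .
0.10   4   4   2   1   1   1   1   1   1  14  14  12  10  10  10   .   .   .   .
```

```bash
cat >> h.py <<'E'
def rows(wps, o=None):
    """world waypoints (x,y,z,yaw) tool down -> dr,dp relative to current measured pose"""
    if o is None:
        s=manip.get_obs(); o=list(s["ee_pos"])+[s["orientation"][2]]
    R0=R.from_euler('xyz',[180,0,o[3]],degrees=True).as_matrix()
    for w in wps:
        dy=(w[3]-o[3]+180)%360-180
        print(w,"dp",(R0.T@(np.array(w[:3])-o[:3])).round(4),"drz",round(-np.radians(dy),4))
E
python3 - <<'E'
from h import *
q=np.vstack([pts(n,np.load(f"{n}0.npy")) for n in("scene","top")])
q=q[(q[:,2]>.12)&(q[:,0]>.38)&(q[:,0]<.6)]
for y in np.arange(-.46,-.1,.02):
    m=q[(q[:,1]>=y)&(q[:,1]<y+.02)]
    if len(m): print(round(y,2),len(m),m.min(0).round(3),m.max(0).round(3))
rows([(.287,-.5,.25,35),(.287,-.44,.25,44),(.287,-.38,.25,53),(.287,-.33,.25,62),(.295,-.30,.25,70),(.345,-.22,.25,78.1),(.385,-.14,.25,78.1),(.42,-.05,.25,78.1),(.44,.1,.25,78.1),(.453,.184,.25,78.1)])
E
```

```text
-0.42 267 [ 0.436 -0.42   0.127] [ 0.469 -0.4    0.297]
-0.4 828 [ 0.434 -0.4    0.12 ] [ 0.562 -0.38   0.507]
-0.38 1793 [ 0.439 -0.38   0.123] [ 0.572 -0.36   0.512]
-0.36 1206 [ 0.44  -0.36   0.121] [ 0.572 -0.34   0.463]
-0.34 1211 [ 0.442 -0.34   0.121] [ 0.575 -0.32   0.387]
-0.32 2062 [ 0.443 -0.32   0.12 ] [ 0.575 -0.3    0.386]
-0.3 1324 [ 0.446 -0.3    0.12 ] [ 0.549 -0.28   0.386]
-0.28 988 [ 0.448 -0.28   0.12 ] [ 0.548 -0.26   0.385]
-0.26 680 [ 0.461 -0.26   0.122] [ 0.527 -0.24   0.39 ]
-0.24 1343 [ 0.461 -0.24   0.136] [ 0.535 -0.22   0.39 ]
-0.22 939 [ 0.463 -0.22   0.178] [ 0.531 -0.2    0.389]
-0.2 835 [ 0.462 -0.2    0.231] [ 0.531 -0.18   0.389]
-0.18 993 [ 0.466 -0.18   0.323] [ 0.53  -0.174  0.385]
(0.287, -0.5, 0.25, 35) dp [ 0.0371 -0.0746 -0.0078] drz -0.1542
(0.287, -0.44, 0.25, 44) dp [ 0.0635 -0.1285 -0.0078] drz -0.3113
(0.287, -0.38, 0.25, 53) dp [ 0.09   -0.1823 -0.0078] drz -0.4683
(0.287, -0.33, 0.25, 62) dp [ 0.112  -0.2272 -0.0078] drz -0.6254
(0.295, -0.3, 0.25, 70) dp [ 0.1324 -0.2506 -0.0078] drz -0.765
(0.345, -0.22, 0.25, 78.1) dp [ 0.2126 -0.3003 -0.0078] drz -0.9064
(0.385, -0.14, 0.25, 78.1) dp [ 0.2838 -0.3545 -0.0078] drz -0.9064
(0.42, -0.05, 0.25, 78.1) dp [ 0.3549 -0.4198 -0.0078] drz -0.9064
(0.44, 0.1, 0.25, 78.1) dp [ 0.439  -0.5456 -0.0078] drz -0.9064
(0.453, 0.184, 0.25, 78.1) dp [ 0.4877 -0.6153 -0.0078] drz -0.9064
```

```bash
python3 -m jog '{"dr":[[0,0,-0.15],[0,0,-0.3],[0,0,-0.45],[0,0,-0.6],[0,0,-0.76],[0,0,-0.76],[0,0,-0.76],[0,0,-0.76]],"dp":[[0.026,-0.052,-0.008],[0.052,-0.105,-0.008],[0.079,-0.157,-0.008],[0.1,-0.2,-0.008],[0.12,-0.235,-0.008],[0.132,-0.25,-0.008],[0.132,-0.25,-0.008],[0.132,-0.25,-0.008]],"gripper":[0,0,0,0,0,0,0,0]}' 90
python3 - <<'E'
from h import *
print(manip.get_obs()["joint_pos"].round(1))
rows([(.32,-.26,.25,75),(.345,-.22,.25,78.1),(.385,-.14,.25,78.1),(.405,-.09,.25,78.1),(.42,-.04,.25,78.1),(.43,0.02,.25,78.1),(.44,.08,.25,78.1),(.45,.13,.22,78.1),(.453,.184,.18,78.1)])
E
```

```text
time: 3.1
ee_pos: [0.2948, -0.3022, 0.2506]
orientation: [180.0, 0.0, 69.6]
force: [-1.1, 0.7, 0.1]
finger_gap: 0.503
finger_force: 0.0
[ 55.3   1.3 -14.2 117.    0.4  61.7  20.4]
(0.32, -0.26, 0.25, 75) dp [0.0483 0.0088 0.0006] drz -0.0949
(0.345, -0.22, 0.25, 78.1) dp [0.0946 0.0183 0.0006] drz -0.149
(0.385, -0.14, 0.25, 78.1) dp [0.1835 0.0278 0.0006] drz -0.149
(0.405, -0.09, 0.25, 78.1) dp [0.2373 0.0291 0.0006] drz -0.149
(0.42, -0.04, 0.25, 78.1) dp [0.2894 0.0257 0.0006] drz -0.149
(0.43, 0.02, 0.25, 78.1) dp [0.3491 0.0141 0.0006] drz -0.149
(0.44, 0.08, 0.25, 78.1) dp [0.4088 0.0026 0.0006] drz -0.149
(0.45, 0.13, 0.22, 78.1) dp [ 0.4592 -0.0055  0.0306] drz -0.149
(0.453, 0.184, 0.18, 78.1) dp [ 0.5108 -0.0216  0.0706] drz -0.149
```

```bash
python3 -m jog '{"dr":[[0,0,-0.09],[0,0,-0.15],[0,0,-0.15],[0,0,-0.15],[0,0,-0.15],[0,0,-0.15],[0,0,-0.15],[0,0,-0.15]],"dp":[[0.048,0.009,0],[0.094,0.018,0],[0.15,0.024,0],[0.2,0.028,0],[0.26,0.029,0],[0.32,0.02,0],[0.38,0.008,0],[0.44,-0.002,0]],"gripper":[0,0,0,0,0,0,0,0]}'
python3 - <<'E'
from h import *
g=manip.grip_point_offset; print(g)
rows([(.4532,.1842,.18,78.1),(.4532,.1842,.070-.019,78.1)])
E
```

```text
time: 4.1
ee_pos: [0.4469, 0.1133, 0.2505]
orientation: [180.0, -0.0, 78.1]
force: [0.7, -0.7, 0.4]
finger_gap: 0.5
finger_force: 0.0
0.0187
(0.4532, 0.1842, 0.18, 78.1) dp [ 0.0707 -0.0085  0.0705] drz -0.0002
(0.4532, 0.1842, 0.051000000000000004, 78.1) dp [ 0.0707 -0.0085  0.1995] drz -0.0002
```

```bash
python3 -m jog '{"dr":[[0,0,0],[0,0,0],[0,0,0],[0,0,0],[0,0,0],[0,0,0],[0,0,0],[0,0,0]],"dp":[[0.04,-0.005,0.03],[0.0705,-0.0085,0.07],[0.0705,-0.0085,0.1],[0.0705,-0.0085,0.13],[0.0705,-0.0085,0.16],[0.0705,-0.0085,0.185],[0.0705,-0.0085,0.1995],[0.0705,-0.0085,0.1995]],"gripper":[0,0,0,0,0,0,0,0]}'
python3 - <<'E'
from h import *
p,d=manip.capture("scene"); q,e=manip.capture("top")
r=lambda a:cv2.resize(a,(400,500),interpolation=cv2.INTER_CUBIC)
cv2.imwrite("pics/grasp.png",np.hstack([r(p[160:260,245:325]),r(q[190:290,240:320])]))
E
```

```text
time: 5.1
ee_pos: [0.4515, 0.1828, 0.05]
orientation: [-179.9, 0.0, 78.2]
force: [0.1, 0.2, 0.7]
finger_gap: 0.504
finger_force: 0.0
```

View pics/grasp.png

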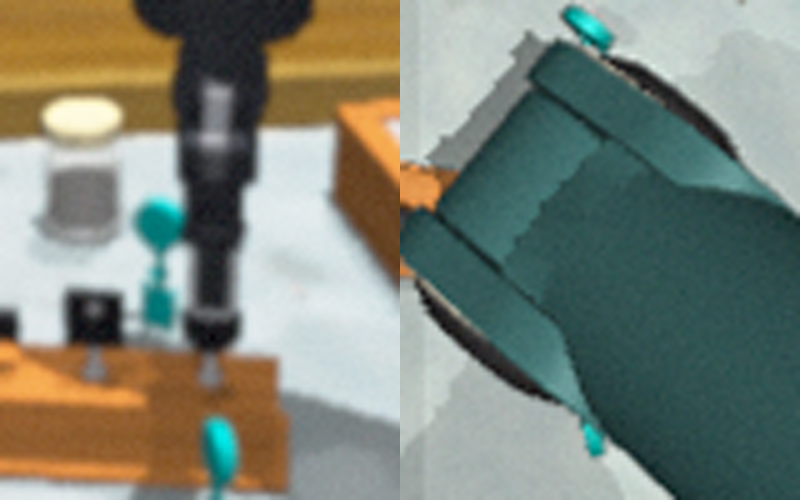

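The fingers straddle the round bow at (212,310) in the left crop and stay clear of the neighbours. I'll check the settled pose before closing.

```bash
python3 -m jog '{"dr":[[0,0,0],[0,0,0],[0,0,0],[0,0,0],[0,0,0],[0,0,0],[0,0,0],[0,0,0]],"dp":[[0,0,0],[0,0,0],[0,0,0],[0,0,0],[0,0,0],[0,0,0],[0,0,0],[0,0,0]],"gripper":[0.3,0.3,0.3,0.3,0.3,0.3,0.3,0.3]}'
```

```text
time: 6.2
ee_pos: [0.4515, 0.1834, 0.0509]
orientation: [-180.0, 0.0, 78.3]
force: [0.8, -0.0, 0.7]
finger_gap: 0.35
finger_force: 0.0
```

```bash
python3 -m jog '{"dr":[[0,0,0],[0,0,0],[0,0,0],[0,0,0],[0,0,0],[0,0,0],[0,0,0],[0,0,0]],"dp":[[0.001,0.0015,0],[0.001,0.0015,0],[0.001,0.0015,0],[0.001,0.0015,0],[0.001,0.0015,0],[0.001,0.0015,0],[0.001,0.0015,0],[0.001,0.0015,0]],"gripper":[0.3,0.3,1,1,1,1,1,1]}' 90
```

```text
time: 7.2
ee_pos: [0.4532, 0.184, 0.051]
orientation: [-180.0, 0.0, 78.3]
force: [0.8, -0.3, -0.1]
finger_gap: -0.002
finger_force: 0.0
```

Run:
```python
from h import *
p,d=manip.capture("scene"); q,e=manip.capture("top")
np.save("scene1.npy",d)
cv2.imwrite("pics/grasp2.png",cv2.resize(p[180:260,240:340],(800,600),interpolation=cv2.INTER_CUBIC))
print(proj("scene",[[.4532,.184,.051],[.4532,.184,.070],[.4532,.184,.083],[.4532,.184,.04]]))
P=np.full(d.shape+(3,),np.nan); P[d>0]=pts("scene",d)
for v in range(205,245,2): print(v,P[v,286:289].round(3)[1], p[v,287])
s=manip.get_obs(); print(s)
```

```text
[[286.32656214 231.91161768]
 [286.56051894 224.6283904 ]
 [286.72342474 219.55702701]
 [286.19330639 236.05995569]]
205 [0.44  0.187 0.127] [36 31 31]
207 [0.443 0.186 0.12 ] [36 36 33]
209 [0.44  0.187 0.117] [30 27 23]
211 [0.439 0.186 0.112] [36 33 32]
213 [0.445 0.185 0.104] [32 30 25]
215 [0.442 0.186 0.101] [41 40 38]
217 [0.448 0.185 0.093] [120 116 111]
219 [0.455 0.183 0.083] [90 89 85]
221 [0.451 0.184 0.081] [73 71 70]
223 [0.449 0.184 0.077] [90 85 86]
225 [0.451 0.183 0.07 ] [39 31 36]
227 [0.449 0.184 0.067] [19  9 11]
229 [0.449 0.183 0.061] [38 36 38]
231 [0.45  0.183 0.055] [101 103 114]
233 [0.453 0.182 0.048] [120 122 132]
235 [0.452 0.183 0.044] [122 121 125]
237 [0.445 0.184 0.043] [ 83  96 120]
239 [0.44  0.184 0.041] [ 44  80 121]
241 [0.43  0.186 0.043] [ 54 105 163]
243 [0.429 0.186 0.038] [122 138 112]
{'time': 7.3, 'joint_pos': array([  4.12477334,  29.00338798, -36.66379422, 118.19359892,
        26.2518962 ,  40.88979393, -61.08124301]), 'joint_vel': array([ 0.06480179, -0.05381201,  0.00720699,  0.01936571,  0.03923885,
        0.03661755,  0.05761857]), 'tau': array([-4.29034399e-04, -4.15388846e+01, -7.16821656e+00, -1.68293720e+01,
        8.31749698e-03,  1.02384827e-03,  1.64413422e-05]), 'ee_pos': array([0.4532126 , 0.18403157, 0.05094194]), 'orientation': array([-1.79999892e+02,  2.04260970e-03,  7.83073587e+01]), 'force': array([ 0.34241249, -0.28041194,  0.31576942]), 'ft_torque': array([-0.02003028,  0.0295261 , -0.0203706 ]), 'finger_force': 0.0, 'finger_gap': 0.005274833653433157}
```

View pics/grasp2.png

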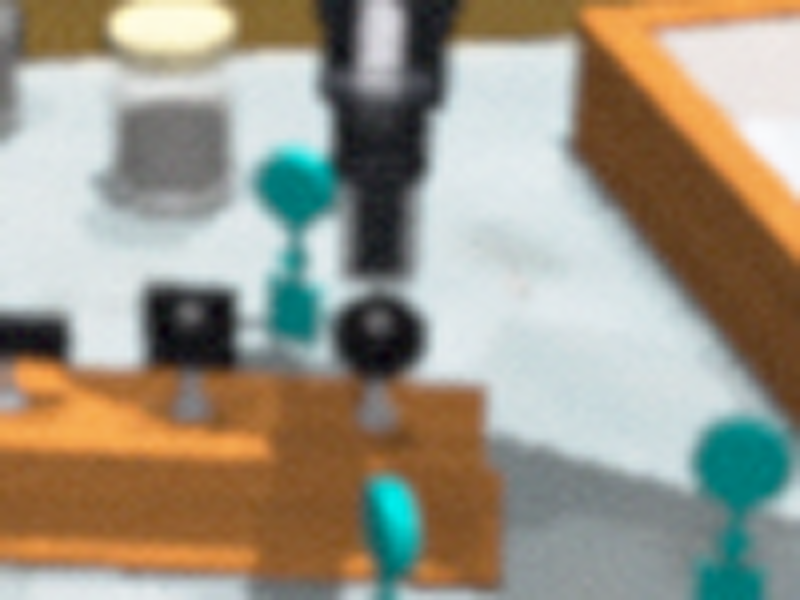

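The image shows the shut fingertips ending above the bow, at row ~217, about z = 0.09, whereas the reported TCP is 0.051. So the real tips sit roughly 38–40 mm higher than the reading. The key is untouched. I'll reopen, go down most of that, and measure again.

```bash
python3 -m jog '{"dr":[[0,0,0],[0,0,0],[0,0,0],[0,0,0],[0,0,0],[0,0,0],[0,0,0],[0,0,0]],"dp":[[0,0,0],[0,0,0],[0,0,0],[0,0,0.008],[0,0,0.016],[0,0,0.024],[0,0,0.03],[0,0,0.03]],"gripper":[0.2,0.2,0.2,0.2,0.2,0.2,0.2,0.2]}'
python3 - <<'E'
from h import *
p,d=manip.capture("scene")
cv2.imwrite("pics/grasp3.png",cv2.resize(p[190:250,255:335],(800,600),interpolation=cv2.INTER_CUBIC))
E
```

```text
time: 8.3
ee_pos: [0.4528, 0.184, 0.0203]
orientation: [-179.9, 0.0, 78.3]
force: [-0.1, -0.2, 0.4]
finger_gap: 0.398
finger_force: 0.0
```

View pics/grasp3.png

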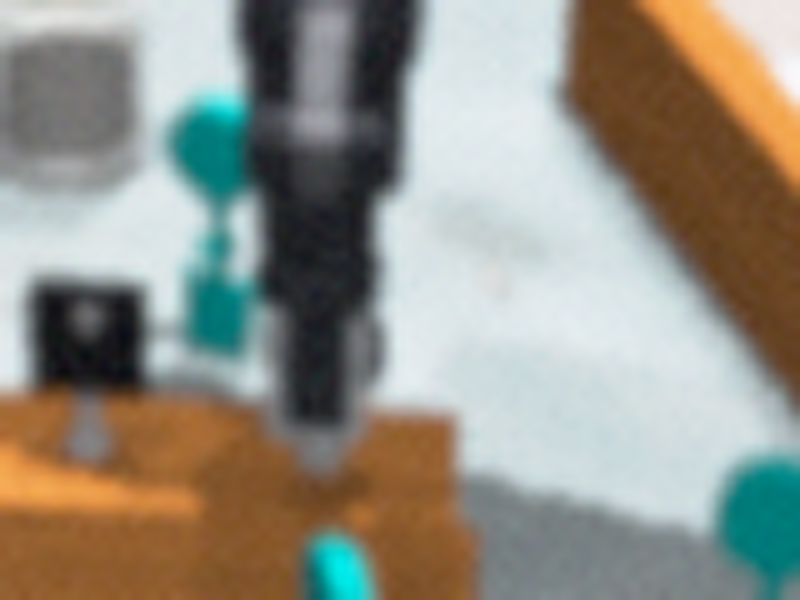

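The front fingertip is at row ~232.5, about z ≈ 0.06, so the offset is about 39 mm. Another 8 mm down puts the pads on the bow's centre; then I'll close.

```bash
python3 -m jog '{"dr":[[0,0,0],[0,0,0],[0,0,0],[0,0,0],[0,0,0],[0,0,0],[0,0,0],[0,0,0]],"dp":[[0,0,0.004],[0,0,0.008],[0,0,0.008],[0,0,0.008],[0,0,0.008],[0,0,0.008],[0,0,0.008],[0,0,0.008]],"gripper":[0.2,0.2,0.2,1,1,1,1,1]}' 90
```

```text
time: 9.35
ee_pos: [0.4534, 0.1841, 0.0132]
orientation: [180.0, -0.0, 78.3]
force: [-1.2, -0.5, 3.7]
finger_gap: 0.081
finger_force: 88.0
```

```bash
python3 -m jog '{"dr":[[0,0,0],[0,0,0],[0,0,0],[0,0,0],[0,0,0],[0,0,0],[0,0,0],[0,0,0]],"dp":[[0,0,-0.006],[0,0,-0.016],[0,0,-0.028],[0,0,-0.045],[0,0,-0.065],[0,0,-0.09],[0,0,-0.1],[0,0,-0.1]],"gripper":[1,1,1,1,1,1,1,1]}'
python3 - <<'E'
from h import *
s=manip.get_obs(); print(s["joint_pos"].round(1))
rows([(.4995,-.0473,s["ee_pos"][2],98)])
E
```

```text
time: 10.35
ee_pos: [0.4537, 0.184, 0.1137]
orientation: [179.9, -0.0, 78.3]
force: [-0.4, 0.1, -1.2]
finger_gap: 0.073
finger_force: 87.8
[  8.1  23.4 -40.9 115.9  20.6  47.8 -56.2]
(0.4995, -0.0473, np.float64(0.11373256043463428), 98) dp [-0.2172  0.0918  0.    ] drz -0.3441
```

```bash
python3 -m jog '{"dr":[[0,0,-0.06],[0,0,-0.12],[0,0,-0.18],[0,0,-0.24],[0,0,-0.3],[0,0,-0.344],[0,0,-0.344],[0,0,-0.344]],"dp":[[-0.035,0.015,0],[-0.08,0.034,0],[-0.125,0.053,0],[-0.17,0.072,0],[-0.205,0.087,0],[-0.217,0.092,0],[-0.217,0.092,0],[-0.217,0.092,0]],"gripper":[1,1,1,1,1,1,1,1]}'
python3 - <<'E'
from h import *
s=manip.get_obs(); print(s["joint_pos"].round(1),s["ee_pos"],s["orientation"])
im=[]
for n in("scene","top"):
    p,d=manip.capture(n); cv2.imwrite(f"pics/{n}2.png",p); np.save(f"{n}2.npy",d)
    for th in("key_round","key_bow","key_tip"):
        print(n,th,[(round(x["p"],2),np.round(x["pixel"],1)) for x in manip.find_in(th,n)[:3]])
    im.append(p)
    print(proj(n,[[.4995,-.0473,.082],[.4995,-.0473,.109],[.4995,-.0473,.139]]))
cv2.imwrite("pics/hover.png",np.hstack([cv2.resize(im[0][150:230,345:405],(400,533),interpolation=cv2.INTER_CUBIC),cv2.resize(im[1][180:260,350:410],(400,533),interpolation=cv2.INTER_CUBIC)]))
E
```

```text
time: 11.35
ee_pos: [0.4988, -0.046, 0.1125]
orientation: [-179.9, -0.0, 98.0]
force: [0.4, 0.4, -0.4]
finger_gap: 0.08
finger_force: 87.8
[ 36.2  25.2 -42.2 114.3  22.3  48.8 -10.3] [ 0.49878172 -0.04603041  0.11251286] [-1.79949783e+02 -4.53288147e-02  9.80487578e+01]
scene key_round [(0.72, array([332.4, 244.1])), (0.71, array([290.4, 253.8]))]
scene key_bow [(0.75, array([263.2, 239.7])), (0.62, array([384.1, 190.2])), (0.62, array([331.1, 248.1]))]
scene key_tip [(0.67, array([331.3, 243.6])), (0.67, array([261.5, 196.7])), (0.43, array([278.1, 210.9]))]
[[380.17068288 204.32175234]
 [381.79689057 194.16398565]
 [383.65797233 182.53912716]]
top key_round [(0.55, array([279.2, 195.3]))]
top key_bow [(0.54, array([279.2, 193.8])), (0.41, array([277.8, 277.4]))]
top key_tip [(0.52, array([317.8, 265.8])), (0.51, array([276., 194.])), (0.36, array([276.5, 277.5]))]
[[379.09795532 217.63131379]
 [381.56921928 216.64910476]
 [384.48591527 215.48985784]]
```

View pics/hover.png

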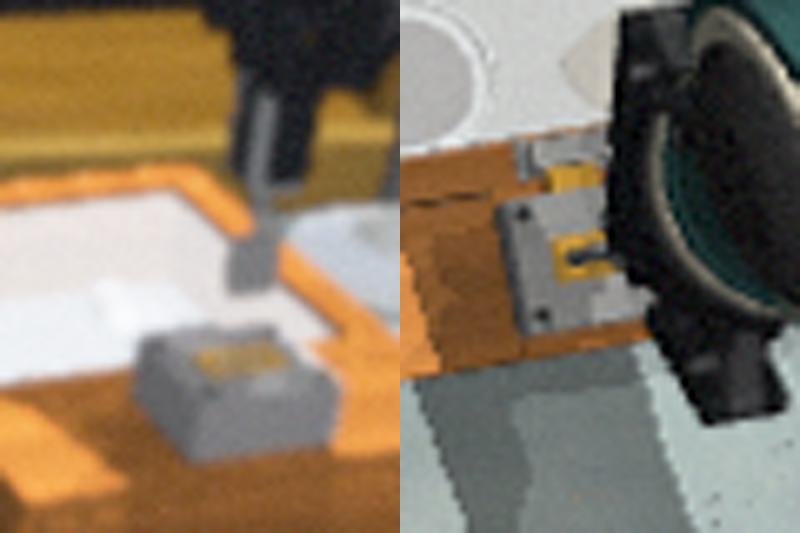

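Key held upright, tip about 25 mm above the plate and in line with it in both views: tip at (382.8,193.8) and plate at (381.5,203.8) in the scene image. I'll lower it to just above the face and check the settled pose.

```bash
python3 -m jog '{"dr":[[0,0,0],[0,0,0],[0,0,0],[0,0,0],[0,0,0],[0,0,0],[0,0,0],[0,0,0]],"dp":[[0,0,0.01],[0,0,0.018],[0,0,0.022],[0,0,0.022],[0,0,0.022],[0,0,0.022],[0,0,0.022],[0,0,0.022]],"gripper":[1,1,1,1,1,1,1,1]}'
python3 - <<'E'
from h import *
s=manip.get_obs(); print(s["ee_pos"],s["orientation"])
rows([(.4994,-.0477,s["ee_pos"][2],98)])
p,d=manip.capture("scene"); q,e=manip.capture("top"); cv2.imwrite("pics/s3.png",p)
cv2.imwrite("pics/near.png",np.hstack([cv2.resize(p[180:220,360:400],(400,400),interpolation=cv2.INTER_CUBIC),cv2.resize(q[200:240,360:400],(400,400),interpolation=cv2.INTER_CUBIC)]))
E
```

```text
time: 12.75
ee_pos: [0.4994, -0.0472, 0.0911]
orientation: [180.0, 0.0, 98.0]
force: [0.5, 0.1, 0.4]
finger_gap: 0.073
finger_force: 87.8
[ 0.49935565 -0.0471533   0.09105398] [1.79992827e+02 9.45945229e-03 9.80141972e+01]
(0.4994, -0.0477, np.float64(0.09105398216561399), 98) dp [-0.0005 -0.     -0.    ] drz 0.0002
```

View pics/near.png

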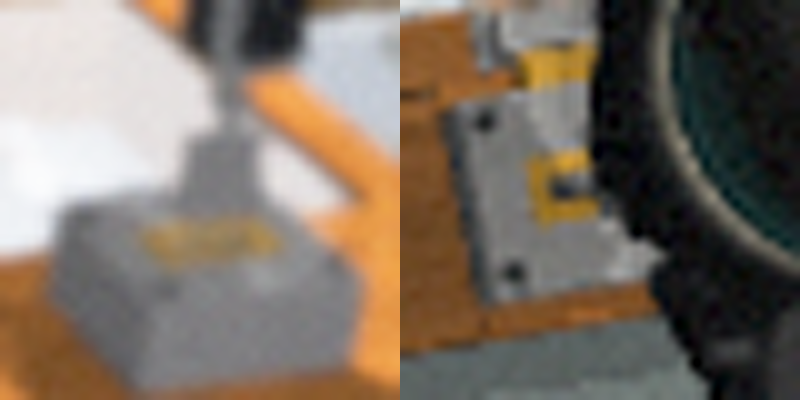

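Tip (382,200) is centred over the plate (381,204), so it's aligned. Entering the slot next.

```bash
python3 -m jog '{"dr":[[0,0,0],[0,0,0],[0,0,0],[0,0,0],[0,0,0],[0,0,0],[0,0,0],[0,0,0]],"dp":[[-0.0005,0,0.002],[-0.0005,0,0.004],[-0.0005,0,0.006],[-0.0005,0,0.008],[-0.0005,0,0.009],[-0.0005,0,0.01],[-0.0005,0,0.01],[-0.0005,0,0.01]],"gripper":[1,1,1,1,1,1,1,1]}'
```

```text
time: 13.85
ee_pos: [0.4994, -0.0476, 0.081]
orientation: [180.0, 0.0, 98.0]
force: [0.4, -0.5, 0.3]
finger_gap: 0.077
finger_force: 87.8
```

```bash
python3 -m jog '{"dr":[[0,0,0],[0,0,0],[0,0,0],[0,0,0],[0,0,0],[0,0,0],[0,0,0],[0,0,0]],"dp":[[0,0,0.001],[0,0,0.002],[0,0,0.003],[0,0,0.004],[0,0,0.005],[0,0,0.006],[0,0,0.006],[0,0,0.006]],"gripper":[1,1,1,1,1,1,1,1]}'
```

```text
time: 14.85
ee_pos: [0.4995, -0.0476, 0.075]
orientation: [180.0, 0.0, 98.0]
force: [0.5, 0.2, 1.1]
finger_gap: 0.075
finger_force: 88.1
```

```bash
python3 -m jog '{"dr":[[0,0,0],[0,0,0],[0,0,0],[0,0,0],[0,0,0],[0,0,0],[0,0,0],[0,0,0]],"dp":[[0,0,0.0005],[0,0,0.001],[0,0,0.0015],[0,0,0.002],[0,0,0.0025],[0,0,0.003],[0,0,0.003],[0,0,0.003]],"gripper":[1,1,1,1,1,1,1,1]}'
```

```text
time: 15.85
ee_pos: [0.4995, -0.0476, 0.0719]
orientation: [180.0, -0.0, 98.0]
force: [0.6, 0.2, 1.3]
finger_gap: 0.077
finger_force: 88.1
```

```bash
python3 -m jog '{"dr":[[0,0,0],[0,0,0],[0,0,0],[0,0,0],[0,0,0],[0,0,0],[0,0,0],[0,0,0]],"dp":[[0,0,0.0005],[0,0,0.001],[0,0,0.0015],[0,0,0.002],[0,0,0.0025],[0,0,0.003],[0,0,0.003],[0,0,0.003]],"gripper":[1,1,1,1,1,1,1,1]}'
python3 -c "
from h import *
s=manip.get_obs();print(s['ee_pos'],s['force'],s['ft_torque'])"
```

```text
time: 16.85
ee_pos: [0.4995, -0.0476, 0.069]
orientation: [180.0, -0.0, 98.0]
force: [0.0, -0.8, 3.0]
finger_gap: 0.079
finger_force: 88.3
[ 0.49946597 -0.04756975  0.06896368] [ 0.02581984 -0.75022444  2.98514252] [ 0.0353759  -0.19827576 -0.0191276 ]
```

```bash
python3 -m jog '{"dr":[[0,0,0.04],[0,0,0.07],[0,0,0.03],[0,0,-0.03],[0,0,-0.07],[0,0,-0.03],[0,0,0],[0,0,0]],"dp":[[0,0,0],[0,0,0.0005],[0,0,0.001],[0,0,0.0015],[0,0,0.002],[0,0,0.003],[0,0,0.004],[0,0,0.004]],"gripper":[1,1,1,1,1,1,1,1]}'
```

```text
time: 17.85
ee_pos: [0.4993, -0.0476, 0.0648]
orientation: [-180.0, 0.0, 98.0]
force: [2.1, 0.1, -1.6]
finger_gap: 0.076
finger_force: 87.8
```

```bash
python3 -m jog '{"dr":[[0,0,0.03],[0,0,0.05],[0,0,0],[0,0,-0.05],[0,0,-0.03],[0,0,0],[0,0,0],[0,0,0]],"dp":[[0,0,0.0005],[0,0,0.001],[0,0,0.002],[0,0,0.003],[0,0,0.004],[0,0,0.005],[0,0,0.006],[0,0,0.006]],"gripper":[1,1,1,1,1,1,1,1]}'
python3 - <<'E'
from h import *
p,d=manip.capture("scene")
cv2.imwrite("pics/in.png",cv2.resize(p[170:220,350:410],(720,600),interpolation=cv2.INTER_CUBIC))
E
```

```text
time: 18.85
ee_pos: [0.4992, -0.0476, 0.0588]
orientation: [-180.0, 0.0, 98.0]
force: [1.1, 0.9, -1.1]
finger_gap: 0.076
finger_force: 87.9
```

View pics/in.png

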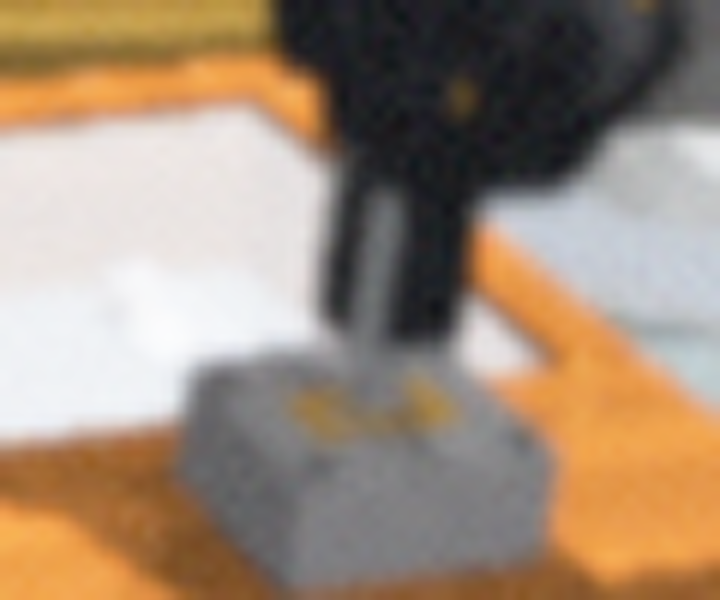

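The bits have gone into the keyhole and the collar is just above the plate, at about (381,204). Pushing the rest of the way home.

```bash
python3 -m jog '{"dr":[[0,0,0.02],[0,0,0],[0,0,-0.02],[0,0,0],[0,0,0],[0,0,0],[0,0,0],[0,0,0]],"dp":[[0,0,0.001],[0,0,0.0015],[0,0,0.002],[0,0,0.0025],[0,0,0.003],[0,0,0.0035],[0,0,0.0035],[0,0,0.0035]],"gripper":[1,1,1,1,1,1,1,1]}'
```

```text
time: 19.9
ee_pos: [0.4993, -0.0476, 0.0554]
orientation: [-180.0, 0.0, 98.0]
force: [-0.5, 0.6, -0.2]
finger_gap: 0.075
finger_force: 87.8
```

```bash
python3 -m jog '{"dr":[[0,0,0],[0,0,0],[0,0,0],[0,0,0],[0,0,0],[0,0,0],[0,0,0],[0,0,0]],"dp":[[0,0,0.0005],[0,0,0.001],[0,0,0.0015],[0,0,0.002],[0,0,0.002],[0,0,0.002],[0,0,0.002],[0,0,0.002]],"gripper":[1,1,1,1,1,1,1,1]}'
```

```text
time: 20.9
ee_pos: [0.4995, -0.0476, 0.0549]
orientation: [-180.0, 0.1, 98.0]
force: [-5.1, -0.6, 15.6]
finger_gap: 0.075
finger_force: 90.4
```

Fully home: z stops at 0.055 as predicted, with 15 N of push. Turning clockwise with light downward push.

```bash
python3 -m jog '{"dr":[[0,0,0],[0,0,0.1],[0,0,0.22],[0,0,0.34],[0,0,0.46],[0,0,0.58],[0,0,0.7],[0,0,0.7]],"dp":[[0,0,-0.001],[0,0,-0.001],[0,0,-0.001],[0,0,-0.001],[0,0,-0.001],[0,0,-0.001],[0,0,-0.001],[0,0,-0.001]],"gripper":[1,1,1,1,1,1,1,1]}' 115
python3 -c "
from h import *
s=manip.get_obs();print(s['joint_pos'].round(1),s['force'],s['ft_torque'])"
```

```text
time: 21.9
ee_pos: [0.5, -0.0477, 0.0552]
orientation: [179.9, 0.0, 58.0]
force: [-1.4, 0.4, 6.4]
finger_gap: 0.069
finger_force: 113.1
[ 25.3  27.5 -28.8 116.8  20.2  40.4 -48.4] [-1.42309826  0.43618715  6.3891511 ] [-0.17704009  0.13100694  0.14324649]
```

```bash
python3 -m jog '{"dr":[[0,0,0.12],[0,0,0.24],[0,0,0.36],[0,0,0.48],[0,0,0.6],[0,0,0.72],[0,0,0.8],[0,0,0.8]],"dp":[[0,0,0],[0,0,0],[0,0,0],[0,0,0],[0,0,0],[0,0,0],[0,0,0],[0,0,0]],"gripper":[1,1,1,1,1,1,1,1]}'
python3 -c "
from h import *
s=manip.get_obs();print(s['joint_pos'].round(1),s['force'],s['ft_torque'])"
```

```text
time: 22.9
ee_pos: [0.5003, -0.0481, 0.0552]
orientation: [179.9, -0.1, 12.2]
force: [-0.6, -0.7, 5.3]
finger_gap: 0.071
finger_force: 113.0
[ 16.4  25.5 -17.8 117.3  12.3  38.8 -87.2] [-0.55546147 -0.71800035  5.32850185] [-0.34295676  0.06502121  0.13944662]
```

```bash
python3 -m jog '{"dr":[[0,0,0.02],[0,0,0.04],[0,0,0.06],[0,0,0.08],[0,0,0.08],[0,0,0.08],[0,0,0.08],[0,0,0.08]],"dp":[[0,0,0],[0,0,0],[0,0,0],[0,0,0],[0,0,0],[0,0,0],[0,0,0],[0,0,0]],"gripper":[1,1,1,1,1,1,1,1]}'
python3 -c "
from h import *
for i in range(3):
  s=manip.get_obs();print(s['orientation'],s['force'],s['ft_torque'])
  manip.capture('top')"
```

```text
time: 23.9
ee_pos: [0.5003, -0.0481, 0.0552]
orientation: [179.9, -0.1, 7.6]
force: [-0.7, -1.0, 6.1]
finger_gap: 0.069
finger_force: 113.1
[ 1.79932730e+02 -9.22679228e-02  7.64524513e+00] [-0.74865741 -1.03621064  6.06180414] [-0.37982043 -0.00237541  0.15548549]
[ 1.79930239e+02 -9.21204856e-02  7.64543542e+00] [-0.67447613 -1.94288695  5.06201528] [-0.35659809  0.0650542   0.1929701 ]
[ 1.79933477e+02 -9.13378626e-02  7.64367469e+00] [-0.58444953 -1.87484963  5.7028665 ] [-0.38225479  0.04581976  0.18550283]
```

```bash
python3 -m jog '{"dr":[[0,0,0.02],[0,0,0.04],[0,0,0.06],[0,0,0.06],[0,0,0.06],[0,0,0.06],[0,0,0.06],[0,0,0.06]],"dp":[[0,0,0],[0,0,0],[0,0,0],[0,0,0],[0,0,0],[0,0,0],[0,0,0],[0,0,0]],"gripper":[1,1,1,1,1,1,1,1]}' 120
python3 -c "
from h import *
t=[]
for i in range(4):
  s=manip.get_obs();t.append(s['ft_torque']);manip.capture('top')
print(s['orientation'],s['force'],np.mean(t,0))"
```

```text
time: 25.05
ee_pos: [0.5003, -0.0482, 0.0552]
orientation: [179.9, -0.1, 4.2]
force: [0.2, -1.4, 5.8]
finger_gap: 0.071
finger_force: 117.5
[ 1.79932664e+02 -9.53125236e-02  4.22824098e+00] [-0.94097388 -2.63660927  6.23960535] [-0.37439168  0.05148058  0.28897971]
```

```bash
python3 -m jog '{"dr":[[0,0,0.02],[0,0,0.04],[0,0,0.05],[0,0,0.05],[0,0,0.05],[0,0,0.05],[0,0,0.05],[0,0,0.05]],"dp":[[0,0,0],[0,0,0],[0,0,0],[0,0,0],[0,0,0],[0,0,0],[0,0,0],[0,0,0]],"gripper":[1,1,1,1,1,1,1,1]}' 120
python3 - <<'E'
from h import *
t=[]
for i in range(4):
  s=manip.get_obs();t.append(s['ft_torque']);p,d=manip.capture('scene')
print(s['orientation'],s['force'],np.mean(t,0))
q,e=manip.capture("top")
cv2.imwrite("pics/fin.png",np.hstack([cv2.resize(p[160:280,220:400],(400,400)),cv2.resize(q[120:280,220:400],(400,400))]))
E
```

```text
time: 26.25
ee_pos: [0.5003, -0.0482, 0.0552]
orientation: [179.9, -0.1, 1.4]
force: [0.4, -1.2, 5.6]
finger_gap: 0.072
finger_force: 117.6
[ 1.79919553e+02 -9.71586103e-02  1.43781253e+00] [ 0.07796967 -1.35642683  5.35693726] [-0.42024255  0.03708679  0.58226619]
```

View pics/fin.png

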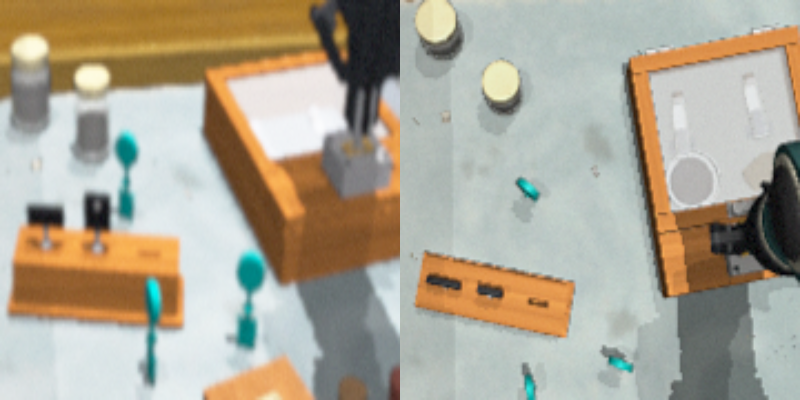

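The square and bar keys still stand in the rack, the jars are in place and the lid is shut. Torque jumped to 0.58 Nm over the last 0.05 rad, so the key is at its stop. Handing in while holding.

```bash
python3 -c "
from workcell import manip
print(manip.finish_job())"
```

```text
the job is handed in; nothing more can be done
None
```

The case should be unlocked: the round-bow key is fully home, turned clockwise to its stop and still held there at about 26 s, with the lid shut and the other keys and jars in place. I judged the stop by the steep torque rise, because the bolt can't be read directly.

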